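# Set the ready-day wheel and print the ticket

### The arm

A 6-joint arm with a two-finger parallel gripper is mounted at the origin on a cart in front of the work surface, level with it; the furniture and walls round the work are solid. World frame = base frame: x ahead of the robot, y to its left, z up, the work surface at z = 0. Lengths are in mm, angles in rad, forces in N, time in s.
With the tool pointing down it reaches from about 350 to 975 mm from the base axis. Payload 7.1 kg.
Tool frame: the origin (TCP) lies at the very end of the fingers, on their centre line; the grasp point (between the pads) lies bot.hold_point_z behind it (bot.hold_point_z is the distance from the TCP to the grasp point, in mm); z points along the fingers, y is the line along which they close (so a half turn about z gives the same grasp; the last joint's range is limited). The gripper opens to 88 mm and grips with 3 to 60 N. Pads are 20 mm wide; open, the fingers measure 115 mm over their backs; the gripper's body (75 mm by 178 mm) begins 61 mm behind the grasp point.
Start: joints at [-1.206, 0.423, 1.63, -0, 1.089, -0.019], TCP at [234.045, -579.506, 222.675] pointing down, gripper open.
Joint ranges: [-3, 3], [-0.9, 2.11], [0.09, 2.58], [-1.31, 4.45], [0.11, 2.69], [-2.54, 2.54]. Speed limits (rad/s): [2.39, 2.39, 3.01, 3.14, 3.14, 3.14].

### API

Orientations are given as [roll, pitch, yaw] about the fixed x, y, z axes, in that order (R = Rz(yaw) Ry(pitch) Rx(roll)).
In Python, from station import bot gives the robot as it stands.
- The arm moves only by the tool run_rows, called after "Request:" by a JSON object that holds its "fn" and its "kwargs". Schema: {"type":"object","properties":{"steps":{"type":"object","properties":{"ticks":{"type":"array","items":{"type":"array","items":{"type":"number"},"minItems":6,"maxItems":6},"minItems":1,"maxItems":10}},"additionalProperties":false,"required":["ticks"]},"aperture":{"type":"number"},"squeeze":{"type":"number"},"only":{"type":"string"},"quiet":{"type":"boolean"},"lines":{"type":"string"}},"required":["steps"],"additionalProperties":false}. steps is an object whose key "ticks" holds a list of rows, 1 to 10 of them, each of 6 numbers: dx, dy, dz in parts of the range, where 1.0 means 800 mm, then a rotation vector rx, ry, rz in shares of pi rad (1.0 is pi rad); each row is the pose to reach, as a shift and turn from the pose commanded when the call began, along the tool's axes at that moment; what a row does not reach only later rows make up. A row lasts 1/8 s, in which the tool goes at most 62.5 mm and 0.188 rad, less where a joint would pass 70% of its speed; a pose out of reach is approached as far as the arm can. aperture is the opening from 0.0 (shut) to 1.0 (fully open), set as the call begins (left out keeps the last). The fingers move at their own pace and stop on an object; squeeze is the grip in N (left out, the last holds). Time passes only in rows, so rows that do not move let the fingers close. The tool returns the time, the measured TCP pose, the force, the opening and the grip force at its end. only (a regular expression) keeps the lines of the reply that match it, lines (a string "A,B") keeps lines A to B, and quiet returns only ok. Shift and turn numbers lie between -1 and 1, and a call with a number outside is refused. Input that does not fit is refused with a message, and nothing moves.
- bot.get_obs(): the state, without advancing time (a new reading comes with each control period).
- bot.read_camera(name): name is "scene" or "top" or "wrist"; returns the picture (384x512x3 uint8, blue, green, red); there is no depth.
- bot.get_calibration(name): a dict with "fovy" (degrees; the focal length in pixels is half the picture's height over the tangent of half this angle, whatever the lens; pixels are square), "cx", "cy" (the principal point, pixels), "D" ([k1, k2, p1, p2, k3] as OpenCV has them; the pictures are not rectified), "pose" (4x4, takes a point from camera to world coordinates). Camera axes: x right, y down, z forward; pixel columns grow to the right and rows downward; lengths in mm; the calibration is good to about 2 mm. A picture is of the moment at which its call begins: read the wrist's pose just before it. get_calibration takes no time and is no camera call; for the wrist camera it gives the pose at the moment of the call.
- bot.sign_off(): hands the job in; it is judged then, once.
The state is a dict: "clock": time; "qpos": joint angles; "joint_vel": joint speeds; "joint_torque": joint torques, N m; "eef_pos": TCP position; "eef_rot": TCP orientation; "wrist_force": force on the tool from outside, world axes, zero at the start; "ft_torque": the same for the moment, N m; "gripper_width": opening from 0.0 (shut) to 1.0 (fully open); "grip_force": force on a finger pad.
Only numpy, scipy, OpenCV 4.12 (cv2) and the standard library are available. Lean on these libraries where they do the work, as an engineer would, in place of code of your own. Each camera call takes 0.05 s, during which the arm holds its last target. There are 200 camera calls.

### The job

Set the pickup day on the ticket printer: with the fingertips, flick the lugs at the edge of the black six-lug wheel so that it turns clockwise (seen from above) click by click, until the lug with the round stud comes to rest in its click right in front of the fixed pointer, without clicking past it. Then press the round print button fully down and let it come back up. Only push and press: do not lift the printer or shove it out of its place, do not press the button before the day is set, and leave the spool, tin and tape measure beside it alone.

Things in the scene. Friction and masses are not known exactly. Their poses are not given: they have to be found in the camera images.
- printer: Ticket printer: heavy (about 2.5 kg) loose grey slab on rubber feet, 150 x 230 x 28 mm (x, y, z). Origin: centre of its underside; x points to the pointer's side (away from the robot at yaw 0), y to the robot's left, z up; turned by up to 0.4 rad. The wheel's axis is at x = -15, y = 50 mm, the print button's at x = 0, y = -72 mm.
- day_wheel (a joint): Angle of the day wheel, rad, growing clockwise seen from above. 0: studded lug at the pointer. A sprung detent rests it at every multiple of 1.047 rad (60 degrees, six clicks a turn); it starts two to four clicks short (-2.09, -3.14 or -4.19). Pushed beyond half way it snaps on to the next click, released earlier it falls back; a push at a lug takes 2 to 4 N. Left right at half way it may hang.
- wheel_center (a point): On the wheel's upright axis, at its top face, 50 mm above the counter. Wheel: 18 mm thick, its underside 4 mm above the slab; hub of 34 mm radius; six radial lugs 60 degrees apart, 14 mm wide, round-ended, out to 60 mm from the axis; the gaps between, 36 mm wide at 50 mm radius, are open above. At rest in a click one lug points along the printer's +x and one along -x.
- wheel_index (a point): Foot of the low round aluminium stud (13 mm wide, 5 mm high) that only one lug carries, on the lug's top face, 50 mm from the axis.
- pointer_tip (a point): Tip of the fixed aluminium wedge pointer on the slab, 50 mm above the counter, 65 mm from the wheel's axis along the printer's +x; the wedge is 24 mm wide and stands 28 to 50 mm above the counter.
- print_button (a joint): Travel of the print button, m: 0 up, 0.006 fully down. A spring pushes it back; fully down takes 5 N.
- print_button_top (a point): Centre of the top face of the grey round print button (32 mm wide) in its black housing, 50 mm above the counter when up.
- thread_spool: Loose upright spool of thread, 29 mm wide, 44 mm high, to the right of the printer. Origin: centre of its underside. Leave alone.
- pin_tin: Loose round tin, 66 mm wide, 26 mm high, beyond the printer. Origin: centre of its underside. Leave alone.
- tape_measure: Loose yellow rolled tape measure, 54 x 49 x 18 mm, to the left of the printer. Origin: centre of its underside. Leave alone.

How it is judged (in metres and radians):
On the way, in this order (a step that is already met when the one before it is completed fails the run):
1. the studded lug rests in its click at the pointer (value of joint day_wheel between -0.15 and 0.15 rad and value of joint print_button below 0.002 m), for 0.2 s.
2. the print button is fully down (value of joint print_button above 0.0048 m), for 0.05 s.
At the end, for the whole second after the job is handed in: The wheel is at rest with the studded lug within 0.15 rad of the pointer (reached clockwise), the button has been pressed to at least 4.8 mm after that and is up again, the printer stands flat within 30 mm of where it was, and the spool, tin and tape measure are within 20 mm of where they were (all of step 1 and velocity of joint day_wheel between -0.1 and 0.1 rad/s and distance of printer from where it was at the start of the episode below 0.03 m and angle between printer's own z axis and vertical below 0.05 rad and distance of each of thread_spool, pin_tin, tape_measure from where it was at the start of the episode below 0.02 m); the robot touches nothing.
It fails at once if the wheel runs past the pointer (more than 0.6 rad) (value of joint day_wheel above 0.6 rad).
It fails at once if the wheel is turned anticlockwise, away from the pointer (below -5.5 rad) (value of joint day_wheel below -5.5 rad).
It fails at once if the button is pressed while the day is not set (value of joint print_button above 0.0035 m and (value of joint day_wheel below -0.3 rad or value of joint day_wheel above 0.3 rad)).
It fails at once if the printer is lifted (10 mm), tipped, or shoved more than 30 mm (height (world z) of printer above 0.01 m or angle between printer's own z axis and vertical above 0.12 rad or distance of printer from where it was at the start of the episode above 0.03 m).
It fails at once if a bystander is moved more than 20 mm (distance of any of thread_spool, pin_tin, tape_measure from where it was at the start of the episode above 0.02 m).
It also fails if it takes over 72 s, if anything falls off the work surface, if the arm or the gripper's body presses on something with over 40 N, if the wrist force passes 120 N, or if a joint passes its speed limit or range.

## Working session

There is one attempt and no reset: what is moved stays moved. The work goes in short steps, Python scripts to look and compute and a tool call to move; the robot and the scene stay as the last step left them, time stands still between calls to the robot, and variables do not carry over. Pictures are saved under pics/ and viewed, at most 10 in all, crops included, and the job is handed in when it is done.

```bash
ls; mkdir -p pics; python3 - <<'E'
from station import bot
import cv2,numpy as np
o=bot.get_obs();print(o['clock'],o['eef_pos'],o['eef_rot'],bot.hold_point_z)
a=bot.read_camera("top");b=bot.read_camera("scene")
cv2.imwrite("pics/top.png",a);cv2.imwrite("pics/scene.png",b)
for n in("top","scene"):print(n,bot.get_calibration(n))
E
```

```text
pics
station.py
0.0 [ 233.85892607 -578.9981565   221.91800514] [-3.14006228e+00 -2.19858878e-05  3.83821624e-01] 18.700000000000003
top {'fovy': 48.90544313524282, 'cx': 254.08166127862168, 'cy': 188.30591039536435, 'D': array([0.02620092, 0.        , 0.        , 0.        , 0.        ]), 'pose': array([[ 9.82327543e-02, -9.74974148e-01,  1.99438553e-01,
         4.07353601e+02],
       [-9.95158245e-01, -9.68885818e-02,  1.65127190e-02,
        -7.42653477e-02],
       [ 3.22384446e-03, -2.00095011e-01, -9.79771194e-01,
         1.01929189e+03],
       [ 0.00000000e+00,  0.00000000e+00,  0.00000000e+00,
         1.00000000e+00]])}
scene {'fovy': 57.482190733087535, 'cx': 251.35142520972073, 'cy': 193.8454512398423, 'D': array([0.01924821, 0.        , 0.        , 0.        , 0.        ]), 'pose': array([[-6.29325608e-01, -3.80057401e-01,  6.77868461e-01,
         4.52143937e+01],
       [-7.76918271e-01,  2.86763882e-01, -5.60503770e-01,
         4.84332804e+02],
       [ 1.86354152e-02, -8.79387769e-01, -4.75741394e-01,
         4.71348489e+02],
       [ 0.00000000e+00,  0.00000000e+00,  0.00000000e+00,
         1.00000000e+00]])}
```

View pics/top.png

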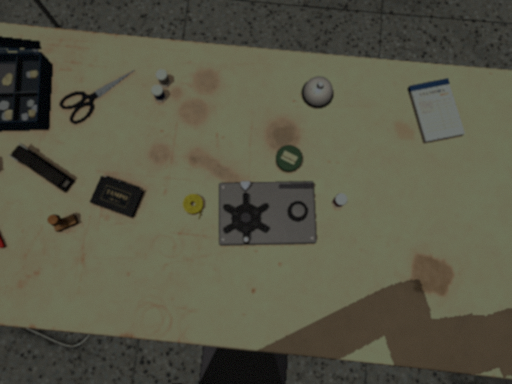

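View pics/scene.png

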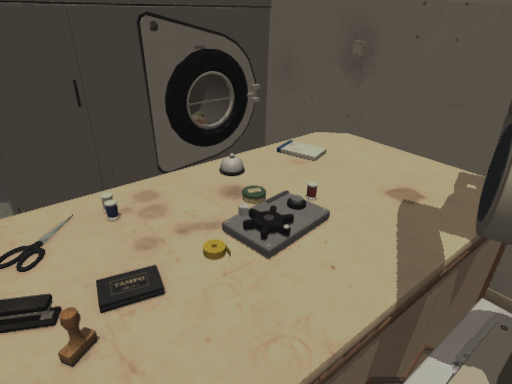

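The top view shows the printer around px (267,213), with the wheel at about (246,216) and the pointer at (246,185). The button is at about (298,211). The light stud at (246,240) is on the robot-side lug, so the wheel is about 3 clicks short. I'll measure this more precisely.

```bash
cat > h.py <<'E'
import cv2,numpy as np
from station import bot
def ray(name,uv,z,c=None):
    c=c or bot.get_calibration(name);f=192/np.tan(np.radians(c['fovy']/2))
    K=np.array([[f,0,c['cx']],[0,f,c['cy']],[0,0,1]])
    p=cv2.undistortPoints(np.array(uv,float).reshape(-1,1,2),K,c['D']).reshape(-1,2)
    d=np.c_[p,np.ones(len(p))]@c['pose'][:3,:3].T;o=c['pose'][:3,3]
    return (o+d*((z-o[2])/d[:,2])[:,None])[:,:2]
E
python3 - <<'E'
from h import *
a=cv2.imread("pics/top.png")
cv2.imwrite("pics/c.png",cv2.resize(a[165:260,175:355],None,fx=4.4,fy=4.4,interpolation=cv2.INTER_CUBIC))
g=cv2.cvtColor(a,cv2.COLOR_BGR2GRAY)
print('rough wheel,button,stud,pointer tip',ray("top",[[246,216],[298,211],[246.5,240],[246,188]],50))
E
```

```text
rough wheel,button,stud,pointer tip [[537.78682633  28.43379236]
 [561.30307541 -90.29716413]
 [482.97656621  21.65789648]
 [603.51442178  35.17818938]]
```

View pics/c.png

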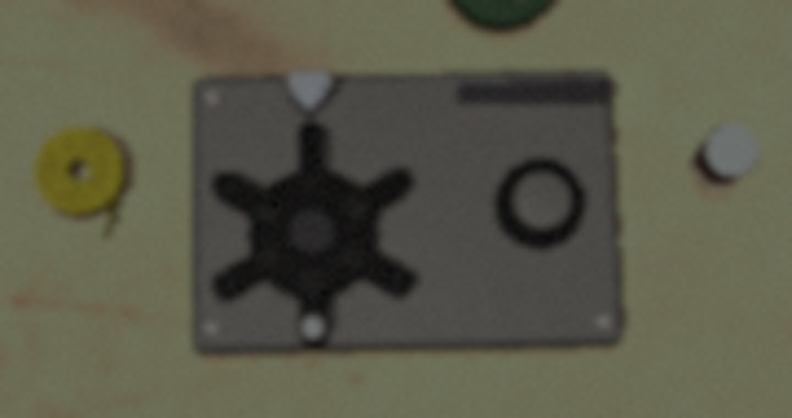

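The crop shows the wheel hub at crop (312,231), the stud at (313,327) and the pointer tip at (311,110). The button is at (541,203). The stud is opposite the pointer, so it needs 3 clicks. I'll work out the positions and then place closed fingers above the front-right gap, at −30° from the pointer.

```bash
python3 - <<'E'
from h import *
uv=(np.array([[312,231],[541,203],[313,327],[311,110],[313,122]])+.5)/4.4-.5+[175,165]
p=ray("top",uv,50);p[2]=ray("top",uv[2:3],55)[0]
w,b,s,t,l=p;print(p)
print('wheel-button',np.linalg.norm(b-w),'expect 122.9; pointer',np.linalg.norm(t-w),'stud',np.linalg.norm(s-w))
v=b-w;psi=np.arctan2(v[1],v[0])-np.arctan2(-122,15);print('yaw wb',psi,'yaw stud-pointer',np.arctan2(*(t-s)[::-1]))
E
```

```text
[[535.10087893  29.2664842 ]
 [561.78731325 -89.25622231]
 [484.82324424  23.48944608]
 [599.51471419  36.42603037]
 [593.14921922  34.70248719]]
wheel-button 121.48990795000412 expect 122.9; pointer 64.8105028100097 stud 50.60844513528423
yaw wb 0.09912878324024299 yaw stud-pointer 0.11231992099761536
```

```bash
cat >> h.py <<'E'
from scipy.spatial.transform import Rotation as Ro
W=np.array([535.3,29.3]);B=np.array([561.7,-89.8]);PSI=.105
def togo(xy,z,yaw,o=None):
    o=o or bot.get_obs();R=Ro.from_euler('xyz',o['eef_rot'])
    T=Ro.from_euler('xyz',[np.pi,0,yaw])
    d=R.inv().apply(np.r_[xy,z]-o['eef_pos']);r=(R.inv()*T).as_rotvec()
    print('t',round(o['clock'],2),'shift',d.round(1),'rot',r.round(3))
def gap(deg,r=51):
    a=np.radians(deg)+PSI;return W+r*np.array([np.cos(a),np.sin(a)]),a+np.pi/2
E
python3 - <<'E'
from h import *
p,y=gap(-30);print(p,y);togo(p,120,y)
# arc rows in the tool frame at gap(-30)
R=Ro.from_euler('xyz',[np.pi,0,y])
for k in range(1,11):
    q,_=gap(-30-6*k);print(R.inv().apply(np.r_[q-p,0]).round(1),round(.1047*k,3))
E
```

```text
[581.89662979   8.56948886] 1.1521975511965978
t 0.1 shift [ 542.7 -414.5  102.6] rot [-0.001 -0.001 -0.768]
[-5.3 -0.3 -0. ] 0.105
[-10.6  -1.1  -0. ] 0.209
[-15.8  -2.5  -0. ] 0.314
[-20.7  -4.4  -0. ] 0.419
[-25.5  -6.8  -0. ] 0.523
[-30.   -9.7  -0. ] 0.628
[-34.1 -13.1  -0. ] 0.733
[-37.9 -16.9  -0. ] 0.838
[-41.3 -21.   -0. ] 0.942
[-44.2 -25.5  -0. ] 1.047
```

Move in 1-2 calls: 10 rows each ~50 per row.

The manual's scale: shifts go in shares of 800 mm and turns go in shares of pi rad. Converting my numbers, 490 mm / 800 = 0.6125, 440 mm / 800 = 0.55, -0.72 rad / 3.1416 = -0.2292.

Request:
{"fn": "run_rows", "kwargs": {"steps": {"ticks":[[0.05, -0.0375, 0, 0, 0, -0.0159], [0.1125, -0.0875, 0, 0, 0, -0.0318], [0.175, -0.1338, 0, 0, 0, -0.0541], [0.2375, -0.1813, 0, 0, 0, -0.0796], [0.3, -0.2288, 0, 0, 0, -0.105], [0.3625, -0.2763, 0, 0, 0, -0.1305], [0.425, -0.325, 0, 0, 0, -0.1592], [0.4875, -0.3725, 0, 0, 0, -0.1846], [0.55, -0.42, 0, 0, 0, -0.2101], [0.6125, -0.4675, 0, 0, 0, -0.2292]]}, "aperture": 0.0}}

```text
clock: 1.35
eef_pos: [547.0, -50.7, 222.6]
eef_rot: [-3.142, 0.0, 1.106]
wrist_force: [0.5, -1.3, -0.5]
gripper_width: 0.005
grip_force: 0.0
```

Request:
{"fn": "run_rows", "kwargs": {"steps": {"ticks":[[0.0375, 0.0063, 0.025, 0, 0, -0.0095], [0.0525, 0, 0.0563, 0, 0, -0.0159], [0.0525, 0, 0.075, 0, 0, -0.0159], [0.0525, 0, 0.075, 0, 0, -0.0159]]}}}

```text
clock: 1.85
eef_pos: [564.2, -15.6, 161.5]
eef_rot: [-3.139, 0.001, 1.153]
wrist_force: [0.4, 0.8, 0.5]
gripper_width: 0.006
grip_force: 0.0
```

```bash
python3 - <<'E'
from h import *
p,y=gap(-30);togo(p,80,y);o=bot.get_obs();print(o['eef_pos'],o['eef_rot'],o['gripper_width'])
cv2.imwrite("pics/t2.png",cv2.resize(bot.read_camera("top")[150:280,170:350],None,fx=4,fy=4,interpolation=cv2.INTER_CUBIC))
E
```

```text
t 1.85 shift [29.3  6.6 81.5] rot [-0.003  0.001  0.001]
[564.18347104 -15.56510568 161.53186763] [-3.13906215e+00  1.14987659e-03  1.15327994e+00] 0.006210128429028211
```

Converted, 85 mm / 800 = 0.1063, 6.6 mm / 800 = 0.0083.

Request:
{"fn": "run_rows", "kwargs": {"steps": {"ticks":[[0.0188, 0.0038, 0.0375, 0, 0, 0], [0.0366, 0.0083, 0.075, 0, 0, 0], [0.0366, 0.0083, 0.1063, 0, 0, 0], [0.0366, 0.0083, 0.1063, 0, 0, 0]]}}}

```text
clock: 2.4
eef_pos: [582.4, 8.3, 77.1]
eef_rot: [-3.14, 0.001, 1.153]
wrist_force: [-1.0, -0.8, -0.4]
gripper_width: 0.004
grip_force: 0.0
```

```bash
python3 - <<'E'
from h import *
p,y=gap(-30);togo(p,38,y)
a=bot.read_camera("wrist");b=bot.read_camera("scene")[160:270,190:350]
cv2.imwrite("pics/w1.png",np.vstack([cv2.convertScaleAbs(a,alpha=2)[100:],cv2.resize(b,(512,300))]))
E
```

```text
t 2.4 shift [ 0.1 -0.5 39.1] rot [-0.002  0.001  0.001]
```

View pics/w1.png

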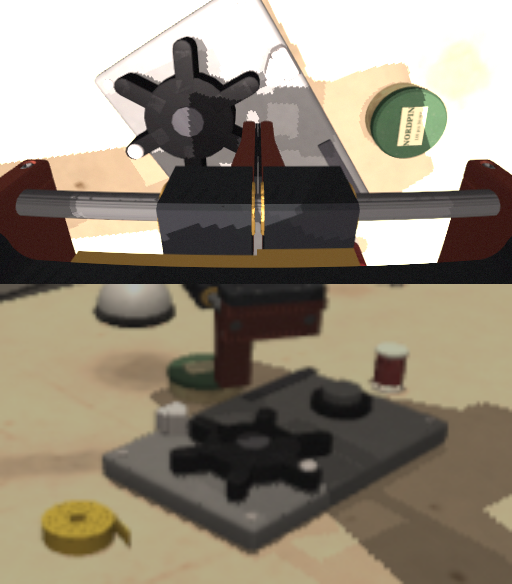

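The fingertip at px (250,123) sits over the gap clockwise of the pointer lug, and the stud at (135,150) is opposite the pointer. I'll lower in and sweep one click.

Converted, 39 mm / 800 = 0.0488, 28 mm / 800 = 0.035.

Request:
{"fn": "run_rows", "kwargs": {"steps": {"ticks":[[0, 0, 0.0188, 0, 0, 0], [0, 0, 0.035, 0, 0, 0], [0, 0, 0.0488, 0, 0, 0], [0, 0, 0.0488, 0, 0, 0]]}}}

```text
clock: 3.0
eef_pos: [582.2, 9.0, 37.4]
eef_rot: [-3.139, 0.001, 1.154]
wrist_force: [-0.4, 0.3, 0.1]
gripper_width: 0.003
grip_force: 0.0
```

Request:
{"fn": "run_rows", "kwargs": {"steps": {"ticks":[[-0.0066, -0.0004, 0, 0, 0, 0.0334], [-0.0133, -0.0014, 0, 0, 0, 0.0665], [-0.0198, -0.0031, 0, 0, 0, 0.0999], [-0.0259, -0.0055, 0, 0, 0, 0.1334], [-0.0319, -0.0085, 0, 0, 0, 0.1665], [-0.0375, -0.0121, 0, 0, 0, 0.1999], [-0.0426, -0.0164, 0, 0, 0, 0.2333], [-0.0474, -0.0211, 0, 0, 0, 0.2667], [-0.0516, -0.0263, 0, 0, 0, 0.2998], [-0.0553, -0.0319, 0, 0, 0, 0.3333]]}}}

```text
clock: 4.25
eef_pos: [542.0, -21.2, 38.9]
eef_rot: [3.142, -0.0, 0.103]
wrist_force: [1.2, 0.0, -0.4]
gripper_width: 0.009
grip_force: 0.0
```

Request:
{"fn": "run_rows", "kwargs": {"steps": {"ticks":[[0, 0, 0, 0, 0, 0], [0, 0, 0, 0, 0, 0]]}}}

```text
clock: 4.5
eef_pos: [542.4, -21.1, 38.9]
eef_rot: [3.142, -0.001, 0.109]
wrist_force: [0.6, -0.5, -0.9]
gripper_width: 0.004
grip_force: 0.0
```

```bash
python3 - <<'E'
from h import *
p,y=gap(-90);togo(p,38,y)
a=bot.read_camera("top")[150:280,170:350]
cv2.imwrite("pics/t3.png",cv2.resize(a,None,fx=4,fy=4,interpolation=cv2.INTER_CUBIC))
E
```

```text
t 4.5 shift [-1.8  0.2  0.9] rot [ 0.    -0.001  0.004]
```

View pics/t3.png

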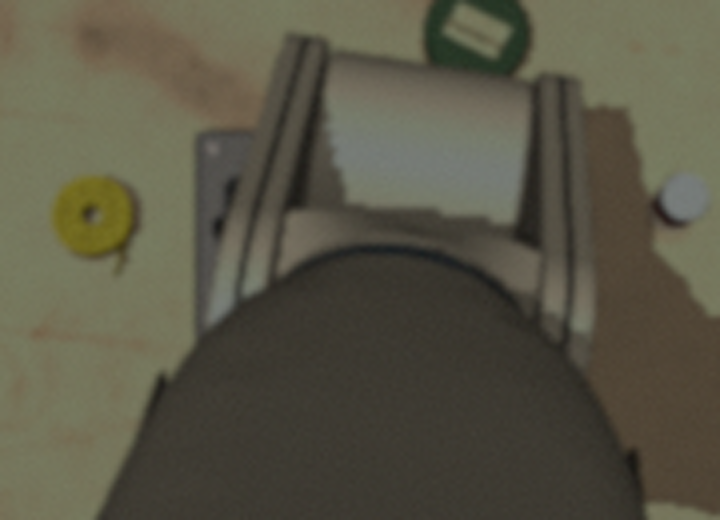

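The arm blocks the top view here. I'll lift and check with the wrist and scene cameras.

Converted, -40 mm / 800 = -0.05, -20 mm / 800 = -0.025.

Request:
{"fn": "run_rows", "kwargs": {"steps": {"ticks":[[0, 0, -0.025, 0, 0, 0], [0, 0, -0.05, 0, 0, 0], [0, 0, -0.05, 0, 0, 0]]}}}

```text
clock: 4.92
eef_pos: [543.3, -21.1, 79.9]
eef_rot: [3.141, -0.003, 0.108]
wrist_force: [0.1, 0.4, -1.2]
gripper_width: 0.004
grip_force: 0.0
```

```bash
cat >> h.py <<'E'
def pic(n):
    a=bot.read_camera("wrist");b=bot.read_camera("scene")[160:270,190:350]
    cv2.imwrite(n,np.vstack([cv2.convertScaleAbs(a,alpha=2)[100:],cv2.resize(b,(512,300))]))
E
python3 - <<'E'
from h import *
p,y=gap(-30);togo(p,78,y);pic("pics/w2.png")
E
```

```text
t 4.92 shift [ 41.6 -25.4   2. ] rot [ 0.002 -0.003 -1.044]
```

View pics/w2.png

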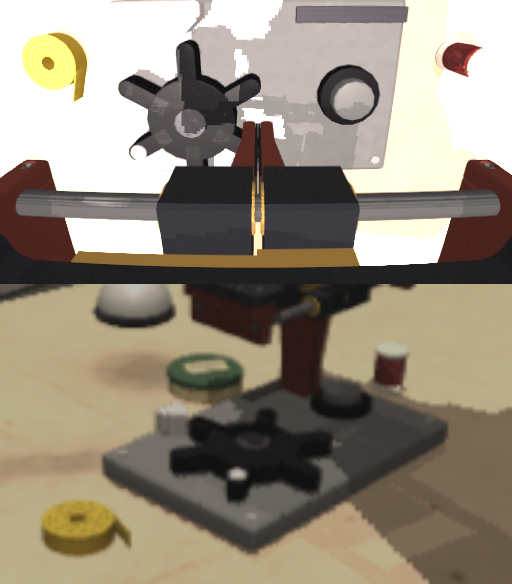

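The stud has moved one click on, to the front-left lug at scene px (237,475). The printer hasn't moved. I'll go back and do the next click.

Converted, 41.6 mm / 800 = 0.052, 38 mm / 800 = 0.0475, -1.044 rad / 3.1416 = -0.3323.

Request:
{"fn": "run_rows", "kwargs": {"steps": {"ticks":[[0.0125, -0.0038, 0, 0, 0, -0.0541], [0.0225, -0.01, 0, 0, 0, -0.1114], [0.0325, -0.0163, 0, 0, 0, -0.1687], [0.0425, -0.0225, 0, 0, 0, -0.2228], [0.0475, -0.0275, 0, 0, 0, -0.2801], [0.052, -0.0318, 0, 0, 0, -0.3323], [0.052, -0.0318, 0.0025, 0, 0, -0.3323], [0.052, -0.0318, 0.0025, 0, 0, -0.3323]]}}}

```text
clock: 6.02
eef_pos: [579.9, 8.5, 75.8]
eef_rot: [-3.14, 0.001, 1.148]
wrist_force: [-0.2, -0.8, 0.2]
gripper_width: 0.006
grip_force: 0.0
```

```bash
python3 - <<'E'
from h import *
p,y=gap(-30);togo(p,38,y)
E
```

```text
t 6.03 shift [ 0.9  1.8 37.8] rot [-0.001  0.001 -0.004]
```

Converted, 38 mm / 800 = 0.0475, 28 mm / 800 = 0.035.

Request:
{"fn": "run_rows", "kwargs": {"steps": {"ticks":[[0.0013, 0.0019, 0.0188, 0, 0, 0], [0.0013, 0.0019, 0.035, 0, 0, 0], [0.0013, 0.0019, 0.0475, 0, 0, 0], [0.0013, 0.0019, 0.0475, 0, 0, 0]]}}}

```text
clock: 6.52
eef_pos: [581.5, 8.9, 37.4]
eef_rot: [-3.14, 0.001, 1.151]
wrist_force: [0.3, 0.5, 0.3]
gripper_width: 0.008
grip_force: 0.0
```

Request:
{"fn": "run_rows", "kwargs": {"steps": {"ticks":[[-0.0066, -0.0004, 0, 0, 0, 0.0334], [-0.0133, -0.0014, 0, 0, 0, 0.0665], [-0.0198, -0.0031, 0, 0, 0, 0.0999], [-0.0259, -0.0055, 0, 0, 0, 0.1334], [-0.0319, -0.0085, 0, 0, 0, 0.1665], [-0.0375, -0.0121, 0, 0, 0, 0.1999], [-0.0426, -0.0164, 0, 0, 0, 0.2333], [-0.0474, -0.0211, 0, 0, 0, 0.2667], [-0.0516, -0.0263, 0, 0, 0, 0.2998], [-0.0553, -0.0319, 0, 0, 0, 0.3333]]}}}

```text
clock: 7.78
eef_pos: [541.2, -21.2, 39.0]
eef_rot: [3.141, -0.001, 0.1]
wrist_force: [0.9, -0.0, 0.4]
gripper_width: 0.003
grip_force: 0.0
```

Request:
{"fn": "run_rows", "kwargs": {"steps": {"ticks":[[0, 0, 0, 0, 0, 0], [0, 0, -0.025, 0, 0, 0], [0, 0, -0.05, 0, 0, 0], [0, 0, -0.05, 0, 0, 0]]}}}

```text
clock: 8.28
eef_pos: [542.6, -21.1, 80.0]
eef_rot: [3.141, -0.003, 0.106]
wrist_force: [0.2, 0.3, 0.2]
gripper_width: 0.007
grip_force: 0.0
```

```bash
python3 - <<'E'
from h import *
p,y=gap(-30);togo(p,78,y);pic("pics/w3.png")
E
```

```text
t 8.28 shift [ 42.2 -25.3   2.2] rot [ 0.002 -0.003 -1.047]
```

View pics/w3.png

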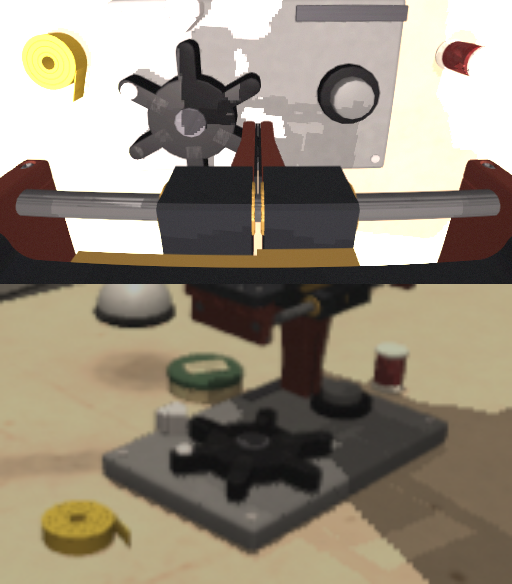

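The stud is now on the far-left lug at wrist px (128,88), which leaves one click. I'll run the same cycle again.

Converted, 43 mm / 800 = 0.0538, 38 mm / 800 = 0.0475, -1.047 rad / 3.1416 = -0.3333.

Request:
{"fn": "run_rows", "kwargs": {"steps": {"ticks":[[0.0125, -0.0038, 0, 0, 0, -0.0541], [0.0225, -0.01, 0, 0, 0, -0.1114], [0.0325, -0.0163, 0, 0, 0, -0.1687], [0.0425, -0.0225, 0, 0, 0, -0.2228], [0.0475, -0.0275, 0, 0, 0, -0.2801], [0.0538, -0.0325, 0, 0, 0, -0.3333], [0.0538, -0.0325, 0.0025, 0, 0, -0.3333], [0.0538, -0.0325, 0.0025, 0, 0, -0.3333]]}}}

```text
clock: 9.38
eef_pos: [580.4, 9.2, 75.8]
eef_rot: [-3.14, 0.001, 1.148]
wrist_force: [-0.0, 0.5, -0.4]
gripper_width: 0.008
grip_force: 0.0
```

Request:
{"fn": "run_rows", "kwargs": {"steps": {"ticks":[[0, 0.0013, 0.0188, 0, 0, 0], [0, 0.0013, 0.035, 0, 0, 0], [0, 0.0013, 0.0475, 0, 0, 0], [0, 0.0013, 0.0475, 0, 0, 0]]}}}

```text
clock: 9.88
eef_pos: [581.2, 8.8, 37.4]
eef_rot: [-3.14, 0.001, 1.151]
wrist_force: [-0.6, 0.4, -0.2]
gripper_width: 0.006
grip_force: 0.0
```

Request:
{"fn": "run_rows", "kwargs": {"steps": {"ticks":[[-0.0066, -0.0004, 0, 0, 0, 0.0334], [-0.0133, -0.0014, 0, 0, 0, 0.0665], [-0.0198, -0.0031, 0, 0, 0, 0.0999], [-0.0259, -0.0055, 0, 0, 0, 0.1334], [-0.0319, -0.0085, 0, 0, 0, 0.1665], [-0.0375, -0.0121, 0, 0, 0, 0.1999], [-0.0426, -0.0164, 0, 0, 0, 0.2333], [-0.0474, -0.0211, 0, 0, 0, 0.2667], [-0.0516, -0.0263, 0, 0, 0, 0.2998], [-0.0553, -0.0319, 0, 0, 0, 0.3333]]}}}

```text
clock: 11.12
eef_pos: [540.9, -21.3, 39.0]
eef_rot: [3.141, -0.001, 0.1]
wrist_force: [0.1, -0.1, 1.2]
gripper_width: 0.006
grip_force: 0.0
```

Request:
{"fn": "run_rows", "kwargs": {"steps": {"ticks":[[0, 0, 0, 0, 0, 0], [0, 0, -0.025, 0, 0, 0], [0, 0, -0.05, 0, 0, 0], [0, 0, -0.05, 0, 0, 0]]}}}

```text
clock: 11.62
eef_pos: [542.3, -21.1, 80.0]
eef_rot: [3.141, -0.003, 0.106]
wrist_force: [0.0, -0.7, -0.1]
gripper_width: 0.003
grip_force: 0.0
```

```bash
python3 - <<'E'
from h import *
togo(B,78,PSI);pic("pics/w4.png")
E
```

```text
t 11.62 shift [12.1 70.3  2.1] rot [ 0.001 -0.003  0.001]
```

View pics/w4.png

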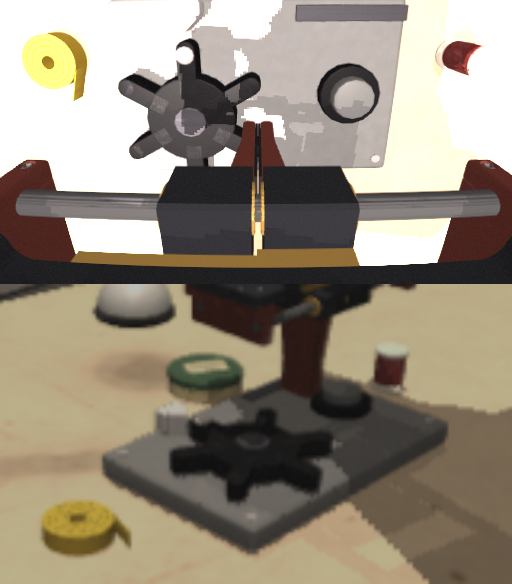

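The stud at wrist px (185,55) now points at the pointer. Next I'll move over the button and press it.

Converted, 70.3 mm / 800 = 0.0879, 47 mm / 800 = 0.0588.

Request:
{"fn": "run_rows", "kwargs": {"steps": {"ticks":[[0.005, 0.0288, 0, 0, 0, 0], [0.01, 0.0588, 0, 0, 0, 0], [0.0151, 0.0879, 0.0025, 0, 0, 0], [0.0151, 0.0879, 0.0125, 0, 0, 0], [0.0151, 0.0879, 0.025, 0, 0, 0], [0.0151, 0.0879, 0.0325, 0, 0, 0], [0.0151, 0.0879, 0.0325, 0, 0, 0]]}}}

```text
clock: 12.6
eef_pos: [559.3, -89.1, 51.8]
eef_rot: [-3.141, 0.002, 0.105]
wrist_force: [-0.4, 0.1, 0.1]
gripper_width: 0.003
grip_force: 0.0
```

```bash
python3 - <<'E'
from h import *
togo(B,43,PSI)
E
```

```text
t 12.6 shift [2.3 1.  8.8] rot [-0.001  0.002 -0.   ]
```

Converted, 7 mm / 800 = 0.0088, 6 mm / 800 = 0.0075.

Request:
{"fn": "run_rows", "kwargs": {"steps": {"ticks":[[0.0025, 0.0013, 0, 0, 0, 0], [0.0025, 0.0013, 0.0025, 0, 0, 0], [0.0025, 0.0013, 0.005, 0, 0, 0], [0.0025, 0.0013, 0.0075, 0, 0, 0], [0.0025, 0.0013, 0.0088, 0, 0, 0], [0.0025, 0.0013, 0.0088, 0, 0, 0]]}}}

```text
clock: 13.35
eef_pos: [562.6, -90.6, 45.9]
eef_rot: [3.141, -0.001, 0.104]
wrist_force: [1.4, 1.0, 4.9]
gripper_width: 0.006
grip_force: 2.0
```

Request:
{"fn": "run_rows", "kwargs": {"steps": {"ticks":[[0, 0, 0.0013, 0, 0, 0], [0, 0, 0.0025, 0, 0, 0], [0, 0, 0.0025, 0, 0, 0]]}}}

```text
clock: 13.72
eef_pos: [562.6, -90.6, 44.3]
eef_rot: [3.141, -0.001, 0.104]
wrist_force: [0.6, 1.0, 8.6]
gripper_width: 0.007
grip_force: 4.5
```

Converted, 3 mm / 800 = 0.0038, 1.5 mm / 800 = 0.0019.

Request:
{"fn": "run_rows", "kwargs": {"steps": {"ticks":[[0, 0, 0.0019, 0, 0, 0], [0, 0, 0.0038, 0, 0, 0], [0, 0, 0.0038, 0, 0, 0]]}}}

```text
clock: 14.1
eef_pos: [562.8, -90.6, 43.7]
eef_rot: [3.141, -0.001, 0.104]
wrist_force: [-9.1, 3.2, 35.7]
gripper_width: 0.007
grip_force: 17.6
```

Request:
{"fn": "run_rows", "kwargs": {"steps": {"ticks":[[0, 0, -0.0188, 0, 0, 0], [0, 0, -0.0625, 0, 0, 0], [0, 0, -0.125, 0, 0, 0], [0, 0, -0.1625, 0, 0, 0], [0, 0, -0.1625, 0, 0, 0]]}}}

```text
clock: 14.72
eef_pos: [563.0, -90.9, 172.5]
eef_rot: [3.14, -0.003, 0.104]
wrist_force: [0.1, -0.2, 0.1]
gripper_width: 0.007
grip_force: 0.0
```

```bash
python3 - <<'E'
from h import *
pic("pics/w5.png")
E
```

```text
(no output)
```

View pics/w5.png

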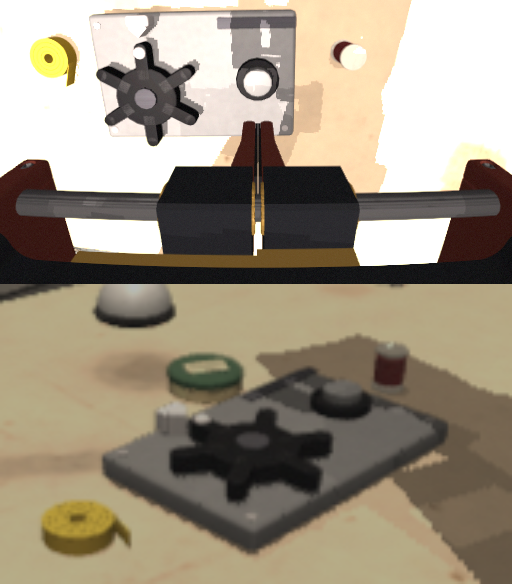

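The wrist force rose to 35.7 N at z = 43.7 mm, so the button hit its stop. It is up again, the stud points at the pointer (wrist px (140,52)), and everything is in place.

```bash
python3 -c "
from station import bot
print(bot.sign_off())"
```

```text
the job is handed in; nothing more can be done
None
```

The day wheel was flicked three clicks clockwise until the studded lug rested at the pointer, the print button was then pressed to its stop and came back up, and the job was handed in at about 15 s on the robot's clock; sign-off returned no verdict.

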